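# Find the fullest ink tin in the latched case by hefting and hold it up

## Robot

A 7-joint arm with a two-finger parallel gripper is mounted at the origin on the work surface. World frame = base frame: x ahead of the robot, y to its left, z up, the work surface at z = 0. Lengths are in mm, angles in rad, forces in N, time in s.
With the tool pointing down it reaches from about 400 to 875 mm from the base axis. Payload 4.4 kg.
Tool frame: the origin (TCP) lies midway between the tips of the shut fingers; the grasp point (between the pads) lies 19 mm behind it; z points along the fingers, y is the line along which they close (so a half turn about z gives the same grasp; the last joint's range is limited). The gripper opens to 85 mm and grips with 20 to 120 N. Pads are 22 mm wide; open, the fingers measure 114 mm over their backs; the gripper's body (76 mm by 85 mm) begins 54 mm behind the grasp point. The pads swing forward as they close: fully open they stand 13 mm farther back than shut.
Start: joints at [1.049, 0.628, 0.038, 1.517, -0.027, 0.996, -0.02], TCP at [286.146, -583.642, 231.313] pointing down, gripper open.
Joint ranges: [-3.06, 3.06], [-0.37, 2.12], [-1.25, 1.32], [0.18, 2.47], [-1.1, 4.24], [0.23, 1.98], [-2.94, 2.94]. Speed limits (rad/s): [2.57, 2.57, 3.14, 3.14, 3.14, 3.14, 3.14].

## Interface

Orientations are given as [roll, pitch, yaw] about the fixed x, y, z axes, in that order (R = Rz(yaw) Ry(pitch) Rx(roll)).
In Python, from cell import ctrl gives the robot as it stands.
- The arm moves only by the shell command python3 -m handwheel 'ROWS'. ROWS is JSON, a list of rows, each a list of 3 entries, a list of its own where there are three numbers: the turn, a rotation vector about the tool's x, y, z in degrees, then the shift along the tool's x, y, z in m, then the closure, from 0 (fully open) to 1 (shut). A call has 1 to 5 rows; each row shifts and turns the commanded pose from where the row before left it, along the tool's axes as they then stand; what a row does not reach is not made up. A row lasts 1/12 s, in which the tool goes at most 41.7 mm and 7.16 degrees, less where a joint would pass 70% of its speed; a pose out of reach is approached as far as the arm can. A call is refused whole if a number of a shift passes 0.0417 or a number of a turn 7.16, either way. A call with a gripper value outside its range is refused whole. The fingers move at their own pace and stop on an object; the grip force is fixed at half the most. Time passes only in rows, so rows that do not move let the fingers close. It gives the time, the measured TCP pose, the force, the opening and the grip force at its end, in the units of the state.
- ctrl.read_state(): the state, without advancing time (a new reading comes with each control period).
- ctrl.get_image(name): name is "side" or "top" or "wrist"; returns a dict with "pixels" (480x640x3 uint8, red, green, blue), "fx", "fy", "cx", "cy" (pixels), "pose" (4x4, takes a point from camera to world coordinates); the wrist camera has in their place "T_tool_cam" (4x4, takes a point from camera to tool coordinates, whose origin is the TCP and whose axes are the flange's). Camera axes: x right, y up, looking along -z (the intrinsics and any distortion apply to the point x, -y, -z); pixel columns grow to the right and rows downward; lengths in mm; the calibration is good to about 2 mm. A picture is of the moment at which its call begins: read the wrist's pose just before it. There is no depth.
- ctrl.finish_job(): hands the job in; it is judged then, once.
The state is a dict: "clock": time; "qpos": joint angles; "qd": joint speeds; "tau": joint torques, N m; "eef_pos": TCP position; "tool_rot": TCP orientation; "force": force on the tool from outside, world axes, zero at the start; "torque": the same for the moment, N m; "width": finger opening in mm; "gripper_force": force on a finger pad.
Only numpy, scipy, OpenCV 4.12 (cv2) and the standard library are available. Lean on these libraries where they do the work, as an engineer would, in place of code of your own. Each camera call takes 0.05 s, during which the arm holds its last target. There are 200 camera calls.

## Task

Swing the latch lever on the front of the grey steel ink case free and open the lid until it stands upright. Heft the three identical closed tins inside to find the heaviest, the one with the most ink left, and finish holding that tin up in the gripper, upright and well clear of the case, without letting go. Leave the other two tins standing in the case, keep every tin upright throughout, and do not disturb the things around the case.

Things in the scene. Friction and masses are not known exactly. Their poses are not given: they have to be found in the camera images.
- case: Grey sheet-steel ink case, fixed, 166 mm deep (x), 276 mm wide (y), 104 mm high closed (lid handle to 141 mm). Origin: centre of its underside on the bench; its front (latch) faces its -x, lid hinge at +x, z up. Tray walls 3 mm thick, rim 74 mm above the bench.
- tray_floor (a point): Centre of the tray's inner floor, 8 mm above the bench. Two dividers 30 mm high make three cells side by side along the case's y, centred at -91, 0 and +91 mm, each 160 mm deep (x) and 88 mm wide. One tin stands in each, within 5 mm of the middle in x and 4 mm in y: 40 mm or more is free before and behind it for fingers. Tin tops: 92 mm above the bench.
- latch (a joint): Angle of the latch: a flat steel hook lever pivoted on the front of the case, axis along the case's x. At 0 to 0.1 it stands upright, its hook over a stud on the lid's front, and the lid cannot rise. Grows as the lever's top swings to the case's +y; from 0.35 rad the lid is free, 1.57 is level, stop at 1.75. Light friction (1 N at the knob) keeps it where left.
- latch_knob (a point): Centre of the lever's black round knob, 14 mm diameter, 24 mm long along the case's x, in front of the case (its middle 26 mm before the front wall). It swings about latch_pivot at a 60 mm radius; latch closed: 96 mm above the bench, 4 mm to the +y side of the pivot.
- latch_pivot (a point): Point on the lever's pivot axis, level with the middle of the knob (26 mm before the front wall), 36 mm above the bench.
- lid (a joint): Opening angle of the lid, a shell 30 mm high: 0 closed, grows as its front edge rises and swings back, 1.57 upright, stop at 1.9 rad. Stiff hinge: it stays at any angle where it is left; opening takes about 8 N at the handle.
- lid_handle (a point): Middle of the lid's handle: round steel bar, 10 mm diameter, 100 mm long along the case's y, on two posts, 32 mm above the lid's top and 25 mm behind its front edge (closed: 136 mm above the bench, 141 mm before and 62 mm above the hinge axis). With the lid upright it is on the lid's far side.
- lid_hinge (a point): Middle of the lid's hinge axis (along the case's y), at the back of the tray's rim, 74 mm above the bench.
- tin_a: One of three identical closed round ink tins (metal, paper band), 64 mm diameter, 84 mm tall, differing only in weight: 160 to 500 g, the heaviest (over 400 g) at least 100 g above the next. Which is heaviest cannot be known without lifting. Stands in a cell of the closed case at the start. Origin: centre of its underside; z up along its axis.
- tin_b: One of three identical closed round ink tins (metal, paper band), 64 mm diameter, 84 mm tall, differing only in weight: 160 to 500 g, the heaviest (over 400 g) at least 100 g above the next. Which is heaviest cannot be known without lifting. Stands in a cell of the closed case at the start. Origin: centre of its underside; z up along its axis.
- tin_c: One of three identical closed round ink tins (metal, paper band), 64 mm diameter, 84 mm tall, differing only in weight: 160 to 500 g, the heaviest (over 400 g) at least 100 g above the next. Which is heaviest cannot be known without lifting. Stands in a cell of the closed case at the start. Origin: centre of its underside; z up along its axis.
- squeegee: Bystander: screen-printing squeegee lying flat, wooden bar 260 x 30 x 28 mm with a rubber blade. Origin: under the bar's centre; bar along y.
- tape_roll: Bystander: roll of tape lying flat, 100 mm diameter, 48 mm high. Origin: centre of its underside.
- spatula: Bystander: ink spatula lying flat, 280 mm long along x, handle to -x. Origin: middle of its length, on the bench.
- ink_tub: Bystander: round plastic ink tub, 90 mm diameter, 110 mm tall, standing. Origin: centre of its underside.

How it is judged:
By the outcome, as a careful person would: the job done as asked, in the order asked, and still so for the second after the job is handed in, while the arm keeps its last pose, push and grip.
It also fails if it takes over 72 s, if anything falls off the work surface, if the arm or the gripper's body presses on something with over 40 N, if the wrist force passes 120 N, or if a joint passes its speed limit or range.

## Working session

There is one attempt and no reset: what is moved stays moved. The work goes in short steps, Python scripts to look and compute and a shell command to move; the robot and the scene stay as the last step left them, time stands still between calls to the robot, and variables do not carry over. Pictures are saved under pics/ and viewed, at most 10 in all, crops included, and the job is handed in when it is done.

```bash
ls; mkdir -p pics
python3 - <<'E'
from cell import ctrl
import cv2
s=ctrl.read_state(); print(s)
for n in("top","side"):
    im=ctrl.get_image(n); cv2.imwrite(f"pics/{n}0.png",im["pixels"][:,:,::-1])
    print(n,{k:(v.tolist() if hasattr(v,'tolist') else v) for k,v in im.items() if k!="pixels"})
E
```

```text
pics
{'clock': 0.0, 'qpos': array([ 1.04919134,  0.62936305,  0.03844493,  1.51839841, -0.02701608,
        0.99630206, -0.01998995]), 'qd': array([ 4.84093815e-04,  1.12689211e-03,  6.07926411e-04, -5.96033898e-04,
       -6.25643481e-05, -2.05568865e-03, -8.06231979e-05]), 'tau': array([-2.70620876e-05, -5.63389349e+01,  1.22637145e+00, -1.93444777e+01,
        1.09947912e-02,  1.04874949e-02,  5.43414103e-06]), 'eef_pos': array([ 285.86406513, -583.04633528,  230.36846025]), 'tool_rot': array([-3.13963987e+00,  1.56462580e-05,  4.55803204e-01]), 'force': array([-0.51742949,  0.54994733,  0.52772464]), 'torque': array([ 0.02416211, -0.0226599 ,  0.00774547]), 'gripper_force': 0.0, 'width': 85.22927974689745}
top {'fx': 481.6941868738496, 'fy': 481.6941868738496, 'cx': 312.4724706318446, 'cy': 240.83540284790573, 'pose': [[0.02100052419435791, 0.9840914654192284, -0.17641702206022558, 321.58493297967857], [-0.9997790529650754, 0.02083112472453475, -0.0028123824363041573, -6.522414257773477], [0.0009073234370057195, 0.1764371047476885, 0.9843114978666226, 1201.8061956869929], [0.0, 0.0, 0.0, 1.0]]}
side {'fx': 475.20556258025994, 'fy': 475.20556258025994, 'cx': 316.853566255895, 'cy': 231.9024919365127, 'pose': [[-0.9969561070931257, 0.06590086034830682, -0.041660498497661944, 452.42994876924985], [-0.0748623604714601, -0.6599175797427964, 0.7475991004081342, 776.6390982898524], [0.021774928573060764, 0.7484422920651685, 0.6628423552654696, 799.8922300280682], [0.0, 0.0, 0.0, 1.0]]}
```

View pics/top0.png

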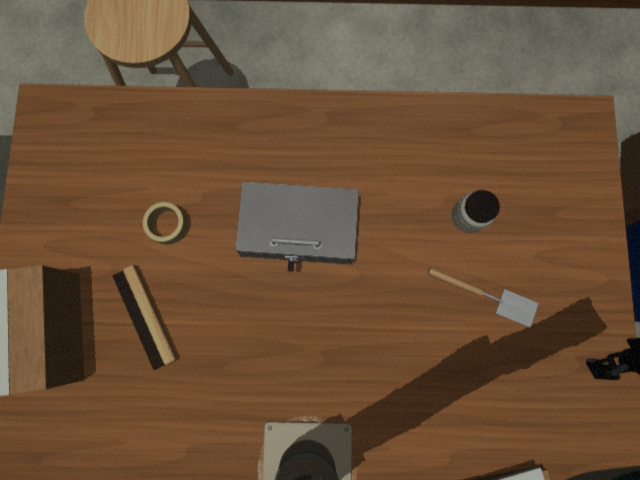

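View pics/side0.png

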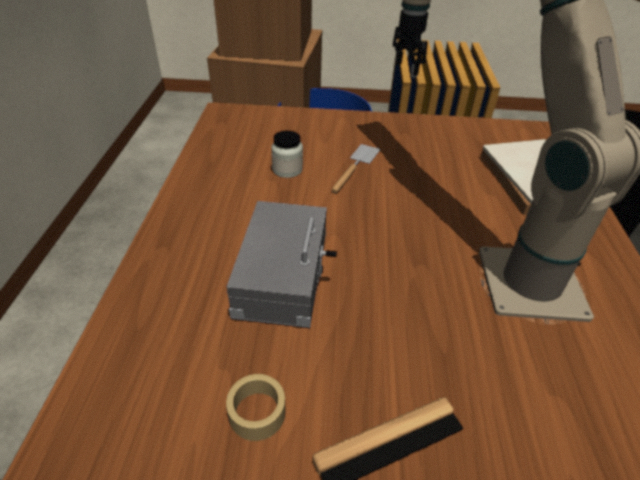

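The top view shows the case at about (240–359, 183–262) with its handle at (272,242)–(320,245) and its knob at (292,266). The tape is at (163,222), the tub at (477,210), the squeegee at (145,318) and the spatula at (485,295). I'll enlarge this for exact pixels.

Run:
```python
import cv2,numpy as np
a=cv2.imread("pics/top0.png")[175:280,230:366]; b=cv2.imread("pics/side0.png")[195:330,222:345]
a=cv2.resize(a,None,fx=5.5,fy=5.5,interpolation=cv2.INTER_CUBIC)
a=cv2.convertScaleAbs(a,alpha=1.7); 
for i in range(0,136,10): cv2.putText(a,str(230+i),(int(i*5.5),10),0,.35,(0,255,255)); cv2.line(a,(int(i*5.5),12),(int(i*5.5),20),(0,255,255))
for i in range(0,105,10): cv2.putText(a,str(175+i),(0,int(i*5.5)+4),0,.35,(0,255,255)); cv2.line(a,(24,int(i*5.5)),(30,int(i*5.5)),(0,255,255))
cv2.imwrite("pics/c0.png",a); print(a.shape)
```

```text
(578, 748, 3)
```

View pics/c0.png

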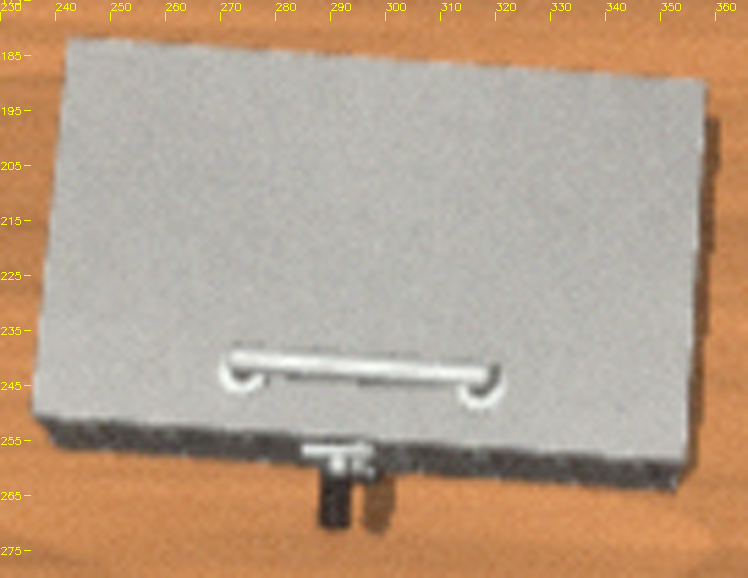

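The crop gives the lid corners at (242.2,181.9), (358.4,189.5), (354.7,258.6) and (236,250.1), the bar from (271.8,239.9) to (319.5,243.4), and the knob end at (291,271).

```bash
cat > h.py <<'E'
import numpy as np
from cell import ctrl
from scipy.spatial.transform import Rotation as R
T=dict(fx=481.694,cx=312.472,cy=240.835,P=np.array([[0.0210005,0.9840915,-0.176417,321.585],[-0.999779,0.0208311,-0.0028124,-6.5224],[0.00090732,0.1764371,0.9843115,1201.806]]))
def at(u,v,z,c=T):
    d=c['P'][:,:3]@np.array([(u-c['cx'])/c['fx'],-(v-c['cy'])/c['fx'],-1]); o=c['P'][:,3]
    return o+d*(z-o[2])/d[2]
def st():
    s=ctrl.read_state(); print(round(s['clock'],2),s['eef_pos'].round(1),s['tool_rot'].round(3),'F',s['force'].round(1),'w',round(s['width'],1),'g',round(s['gripper_force'],1)); return s
E
python3 - <<'E'
from h import *
c=[at(*p,104) for p in [(242.2,181.9),(358.4,189.5),(354.7,258.6),(236,250.1)]]
for p in c: print(p.round(1))
for i in range(4): 
    d=c[(i+1)%4]-c[i]; print(np.hypot(*d[:2]).round(1),np.degrees(np.arctan2(d[1],d[0])).round(2))
o=sum(c)/4; print('o',o)
for n,p,z in [('h1',(271.8,239.9),140),('h2',(319.5,243.4),140),('knobend',(291,271),96),('kn0',(291,262),100)]: print(n,at(*p,z).round(1))
for n,p,z in [('tub',(481,207),110),('spat tip',(430,270),10),('tape',(163,222),48)]: print(n,at(*p,z).round(1))
E
```

```text
[656.5 165.9 104. ]
[ 643.7 -109.2  104. ]
[ 478.9 -101.4  104. ]
[492.9 172.5 104. ]
275.4 -92.66
165.0 177.28
274.3 87.07
163.7 -2.33
o [568.00766249  31.96464296 104.        ]
h1 [512.1  87.6 140. ]
h2 [506.4 -19.3 140. ]
knobend [448.1  44.7  96. ]
kn0 [468.4  45.1 100. ]
tub [ 605.8 -394.8  110. ]
spat tip [ 467.7 -296.9   10. ]
tape [567.5 363.9  48. ]
```

```bash
python3 -m handwheel '[[[0,0,-6.8],[0,0,0],1],[[0,0,-6.8],[0,0,0],1],[[0,0,-6.8],[0,0,0],1],[[0,0,-6.8],[0,0,0],1],[[0,0,-6.8],[0,0,0],1]]'; python3 -m handwheel '[[[0,0,-6.8],[0,0,0],1],[[0,0,-6.8],[0,0,0],1],[[0,0,-6.8],[0,0,0],1],[[0,0,-6.8],[0,0,0],1],[[0,0,0],[0,0,0],1]]'
```

```text
clock: 0.52
eef_pos: [285.9, -583.3, 230.8]
tool_rot: [-3.141, -0.001, 1.055]
force: [-0.1, -0.0, 0.3]
width: 25.5
gripper_force: 0.0
clock: 0.93
eef_pos: [285.8, -583.4, 230.7]
tool_rot: [-3.141, -0.001, 1.527]
force: [-0.5, -0.2, -0.5]
width: -0.4
gripper_force: 0.0
```

```bash
for i in 1 2; do :; done; python3 -m handwheel '[[[0,0,0],[0.04,0.0093,0],1],[[0,0,0],[0.04,0.0093,0],1],[[0,0,0],[0.04,0.0093,0],1],[[0,0,0],[0.04,0.0093,0],1],[[0,0,0],[0.04,0.0093,0],1]]'; python3 -m handwheel '[[[0,0,0],[0.04,0.0093,0],1],[[0,0,0],[0.04,0.0093,0],1],[[0,0,0],[0.04,0.0093,0],1],[[0,0,0],[0.04,0.0093,0],1],[[0,0,0],[0.04,0.0093,0],1]]'; python3 -m handwheel '[[[0,0,0],[0.04,0.0093,0],1],[[0,0,0],[0.04,0.0093,0],1],[[0,0,0],[0.04,0.0093,0],1],[[0,0,0],[0.04,0.0093,0],1],[[0,0,0],[0,0,0],1]]'
```

```text
clock: 1.35
eef_pos: [341.9, -384.1, 231.1]
tool_rot: [-3.142, -0.0, 1.519]
force: [1.2, -0.1, -0.2]
width: 0.1
gripper_force: 0.0
clock: 1.77
eef_pos: [397.8, -186.6, 231.4]
tool_rot: [3.141, 0.0, 1.519]
force: [0.9, 0.2, 0.5]
width: 0.2
gripper_force: 0.0
clock: 2.18
eef_pos: [445.0, -21.0, 232.0]
tool_rot: [3.138, -0.005, 1.533]
force: [0.3, 0.9, -0.6]
width: -0.5
gripper_force: 0.0
```

```bash
python3 -m handwheel '[[[0,0,0],[0.03,0.005,0.04],1],[[0,0,0],[0,0,0.04],1],[[0,0,0],[0,0,0.04],1],[[0,0,0],[0,0,0.04],1],[[0,0,0],[0,0,0],1]]'
python3 - <<'E'
from h import *
import cv2
im=ctrl.get_image("side"); st()
a=im["pixels"][150:330,200:440,::-1]; cv2.imwrite("pics/s1.png",cv2.resize(a,None,fx=3.2,fy=3.2,interpolation=cv2.INTER_CUBIC))
E
```

```text
clock: 2.6
eef_pos: [442.3, -5.9, 71.3]
tool_rot: [-3.126, 0.001, 1.522]
force: [-1.5, -0.1, 0.0]
width: -0.0
gripper_force: 0.0
2.65 [444.3  -6.   74.9] [-3.131e+00  1.000e-03  1.522e+00] F [-0.6  0.7  0.7] w 0.0 g 0.0
```

View pics/s1.png

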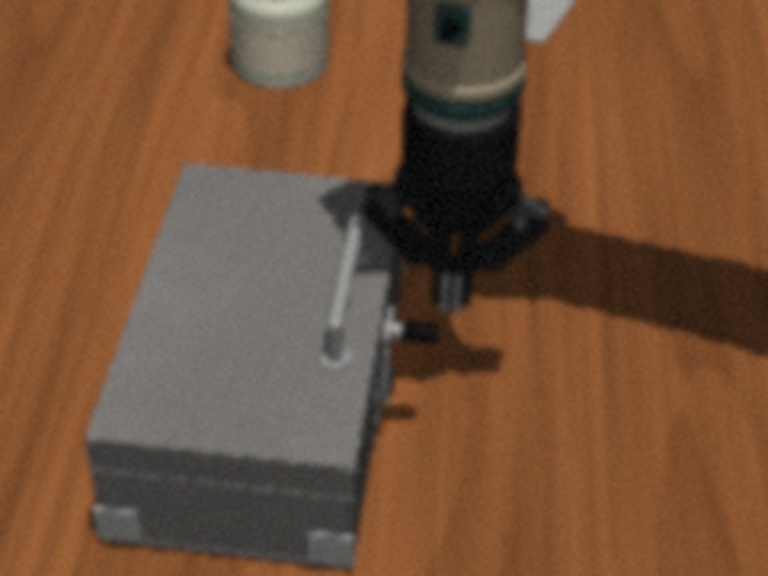

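The side view shows the finger (crop ~450,290) on the −y side of the knob (~418,330). The knuckles bulge towards the handle but aren't touching it. Next I push towards +y.

```bash
python3 -m handwheel '[[[0,0,0],[0.02,0,0],1],[[0,0,0],[0.02,0,0],1],[[0,0,0],[0,0,0],1]]'; python3 -m handwheel '[[[0,0,0],[0.015,0,0],1],[[0,0,0],[0.015,0,0],1],[[0,0,0],[0.015,0,0],1],[[0,0,0],[0,0,0],1]]';python3 -m handwheel '[[[0,0,0],[0,0,0],1],[[0,0,0],[0,0,0],1]]'
```

```text
clock: 2.9
eef_pos: [452.1, 38.1, 81.1]
tool_rot: [3.136, -0.003, 1.527]
force: [0.4, 0.2, -0.6]
width: 0.3
gripper_force: 0.0
clock: 3.23
eef_pos: [453.9, 81.8, 81.0]
tool_rot: [3.136, -0.003, 1.526]
force: [0.6, -0.1, -0.3]
width: -0.2
gripper_force: 0.0
clock: 3.4
eef_pos: [452.9, 78.3, 79.8]
tool_rot: [3.138, -0.0, 1.523]
force: [0.3, 0.5, 1.5]
width: -0.3
gripper_force: 0.5
```

```bash
python3 -m handwheel '[[[0,0,0],[0,0,-0.04],0.5],[[0,0,0],[0,0,-0.04],0.5],[[0,0,0],[-0.02,0.02,-0.04],0.5],[[0,0,0],[-0.02,0.039,0],0.5],[[0,0,0],[0,0,0],0.5]]';python3 -m handwheel '[[[0,0,0],[0,0,0],0.5],[[0,0,0],[0,0,0],0.5],[[0,0,0],[0,0,0],0.5]]'
python3 - <<'E'
from h import *
import cv2
im=ctrl.get_image("side"); s=st()
d=s['eef_pos'][:2]-[568,32]; print(d@[.99885,-.048],d@[.048,.99885])
a=im["pixels"][150:330,200:440,::-1]; cv2.imwrite("pics/s2.png",cv2.resize(a,None,fx=3.2,fy=3.2,interpolation=cv2.INTER_CUBIC))
E
```

```text
clock: 3.82
eef_pos: [511.8, 34.3, 195.4]
tool_rot: [3.129, 0.001, 1.514]
force: [1.3, -1.0, -0.2]
width: 42.7
gripper_force: 0.0
clock: 4.07
eef_pos: [502.4, 40.4, 191.6]
tool_rot: [-3.139, 0.0, 1.524]
force: [-0.9, -0.8, 0.7]
width: 42.5
gripper_force: 0.0
4.12 [502.5  40.7 191.6] [-3.139  0.     1.524] F [-0.4  0.3  0.1] w 43.0 g 0.0
-65.81999213894998 5.5672802428697965
```

View pics/s2.png

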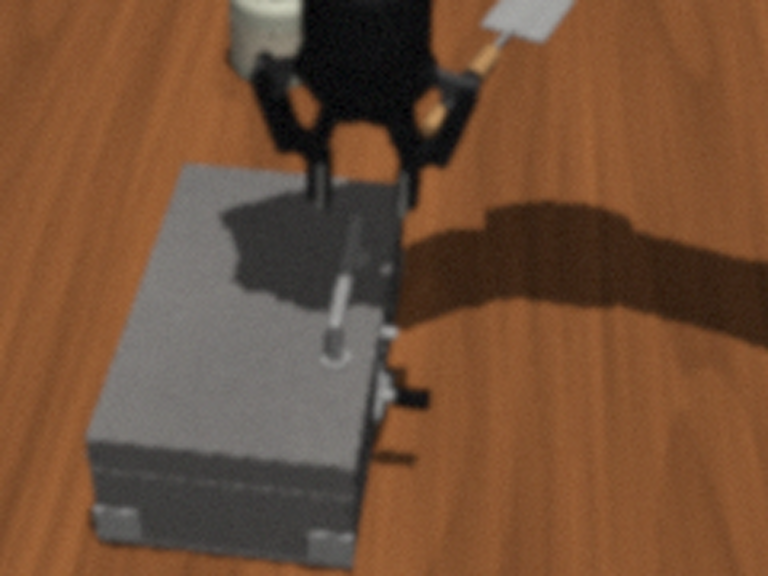

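The lever is swung well over, with the knob at crop (412,399) away from the stud (390,330). Next I grip the handle.

```bash
python3 -m handwheel '[[[0,0,0],[-0.005,0.008,0.03],0.5],[[0,0,0],[0,0,0.03],0.5],[[0,0,0],[0,0,0.01],0.5],[[0,0,0],[0,0,0],0.5],[[0,0,0],[0,0,0],0.5]]';python3 -m handwheel '[[[0,0,0],[0,0,0],1],[[0,0,0],[0,0,0],1],[[0,0,0],[0,0,0],1],[[0,0,0],[0,0,0],1],[[0,0,0],[0,0,0],1]]';python3 -m handwheel '[[[0,0,0],[0,0,0],1],[[0,0,0],[0,0,0],1],[[0,0,0],[0,0,0],1]]'
```

```text
clock: 4.53
eef_pos: [511.1, 36.0, 122.1]
tool_rot: [-3.14, -0.0, 1.525]
force: [-0.1, 0.3, 0.8]
width: 42.4
gripper_force: 0.0
clock: 4.95
eef_pos: [512.9, 35.6, 123.6]
tool_rot: [3.139, -0.0, 1.524]
force: [-0.3, -0.1, 7.0]
width: 7.6
gripper_force: 58.7
clock: 5.2
eef_pos: [512.9, 35.6, 123.6]
tool_rot: [3.139, -0.0, 1.524]
force: [-0.5, 1.0, 6.7]
width: 7.8
gripper_force: 58.7
```

```bash
python3 -m handwheel '[[[0,0,0],[0,0.006,-0.012],1],[[0,0,0],[0,0.007,-0.0115],1],[[0,0,0],[0,0.008,-0.011],1],[[0,0,0],[0,0.009,-0.01],1],[[0,0,0],[0,0,0],1]]';python3 -m handwheel '[[[0,0,0],[0,0.0095,-0.0095],1],[[0,0,0],[0,0.0105,-0.0085],1],[[0,0,0],[0,0.011,-0.0075],1],[[0,0,0],[0,0.012,-0.0065],1],[[0,0,0],[0,0,0],1]]'
```

```text
clock: 5.62
eef_pos: [540.6, 34.2, 167.5]
tool_rot: [-3.138, 0.0, 1.524]
force: [-5.3, 0.8, 6.4]
width: 7.8
gripper_force: 59.9
clock: 6.03
eef_pos: [580.4, 32.2, 199.7]
tool_rot: [-3.132, 0.001, 1.524]
force: [-12.9, 0.1, 17.3]
width: 7.1
gripper_force: 60.9
```

```bash
python3 -m handwheel '[[[0,0,0],[0,0.0125,-0.005],1],[[0,0,0],[0,0.0125,-0.0045],1],[[0,0,0],[0,0,0],1]]';python3 -m handwheel '[[[0,0,0],[0,0.013,-0.003],1],[[0,0,0],[0,0.013,-0.002],1],[[0,0,0],[0,0.013,-0.001],1],[[0,0,0],[0,0.013,0],1],[[0,0,0],[0,0,0],1]]'
```

```text
clock: 6.28
eef_pos: [608.6, 30.9, 210.2]
tool_rot: [-3.139, 0.001, 1.524]
force: [-8.2, 0.3, 13.8]
width: 7.4
gripper_force: 63.1
clock: 6.7
eef_pos: [663.0, 28.2, 215.5]
tool_rot: [3.14, -0.0, 1.523]
force: [-0.1, -0.4, 5.7]
width: 7.3
gripper_force: 64.0
```

```bash
python3 -m handwheel '[[[0,0,0],[0,0.013,0.0015],1],[[0,0,0],[0,0.013,0.0025],1],[[0,0,0],[0,0,0],1]]';python3 -m handwheel '[[[0,0,0],[0,0.013,0.0035],1],[[0,0,0],[0,0.013,0.005],1],[[0,0,0],[0,0,0],1],[[0,0,0],[0,0,0],1]]'
```

```text
clock: 6.95
eef_pos: [689.1, 26.8, 211.1]
tool_rot: [3.14, -0.0, 1.523]
force: [2.3, -0.5, 1.5]
width: 7.0
gripper_force: 64.7
clock: 7.28
eef_pos: [715.4, 25.4, 202.1]
tool_rot: [3.137, 0.0, 1.523]
force: [4.2, -1.1, -0.0]
width: 7.1
gripper_force: 64.6
```

Run:
```python
from h import *
import cv2
im=ctrl.get_image("side"); s=st()
a=im["pixels"][60:330,150:440,::-1]; cv2.imwrite("pics/s3.png",cv2.resize(a,None,fx=2.2,fy=2.2,interpolation=cv2.INTER_CUBIC))
```

```text
7.33 [715.2  25.4 202.3] [3.137 0.    1.523] F [3.7 0.2 0.7] w 7.1 g 64.6
```

View pics/s3.png

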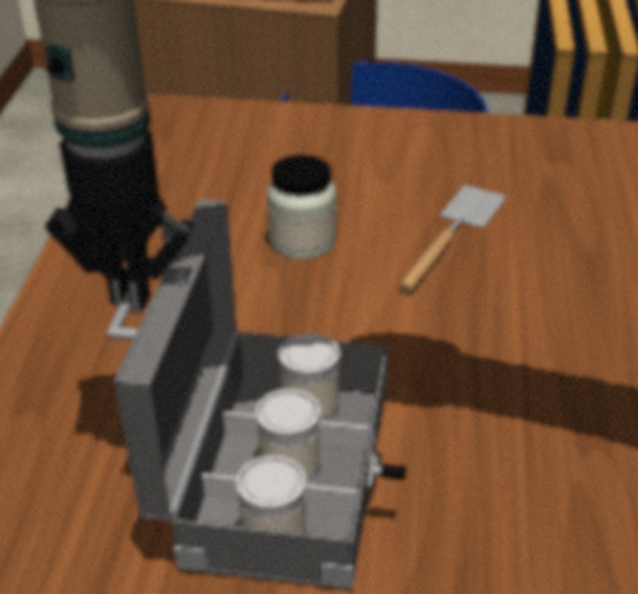

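The lid stands upright, with its edge at crop ~(150–215, 205–380). The three tins at (308,355), (288,410) and (271,480) are standing in their cells. I'll release the handle gently and lift off.

```bash
python3 -m handwheel '[[[0,0,0],[0,0,0],0.78],[[0,0,0],[0,0,0],0.78],[[0,0,0],[0,0,0],0.78],[[0,0,0],[0,0,0],0.78]]';python3 -m handwheel '[[[0,0,0],[0,0,-0.01],0.78],[[0,0,0],[0,0,-0.02],0.78],[[0,0,0],[0,0,-0.035],0.78],[[0,0,0],[0,0,-0.035],0.78],[[0,0,0],[0,0,0],0.78]]'
```

```text
clock: 7.67
eef_pos: [712.8, 26.1, 201.6]
tool_rot: [-3.14, 0.0, 1.524]
force: [0.5, -0.1, 0.4]
width: 19.0
gripper_force: 0.0
clock: 8.08
eef_pos: [717.2, 26.7, 311.0]
tool_rot: [3.128, -0.002, 1.524]
force: [0.9, 0.1, 1.2]
width: 19.2
gripper_force: 0.0
```

```bash
python3 -m handwheel '[[[0,0,0],[0,-0.035,0],0],[[0,0,0],[0,-0.038,0],0],[[0,0,0],[0,-0.038,0],0],[[0,0,0],[0,-0.033,0],0],[[0,0,0],[0,0,0],0]]';python3 -m handwheel '[[[0,0,0],[0,0,0],0],[[0,0,0],[0,0,0],0],[[0,0,0],[0,0,0],0]]'
python3 - <<'E'
from h import *
import cv2
s=st()
d=s['eef_pos'][:2]-[568,32]; print(d@[.99885,-.048],d@[.048,.99885])
im=ctrl.get_image("wrist"); print(im['T_tool_cam'].round(3).tolist(),im['fx'],im['cx'],im['cy'])
cv2.imwrite("pics/w1.png",im["pixels"][:,:,::-1])
E
```

```text
clock: 8.5
eef_pos: [562.0, 33.1, 302.0]
tool_rot: [-3.134, 0.002, 1.526]
force: [-0.8, 0.2, -1.0]
width: 77.9
gripper_force: 0.0
clock: 8.75
eef_pos: [571.3, 32.6, 302.2]
tool_rot: [3.14, -0.0, 1.523]
force: [0.3, 0.1, -0.0]
width: 85.1
gripper_force: 0.0
8.75 [571.3  32.6 302.2] [ 3.14  -0.     1.523] F [ 0.3  0.1 -0. ] w 85.1 g 0.0
3.238121051711297 0.713572780325144
[[0.0, 0.962, 0.272, 68.341], [1.0, -0.0, 0.0, 0.358], [0.0, 0.272, -0.962, -142.484], [0.0, 0.0, 0.0, 1.0]] 397.9973220638314 317.9406972504579 235.4554510640781
```

View pics/w1.png

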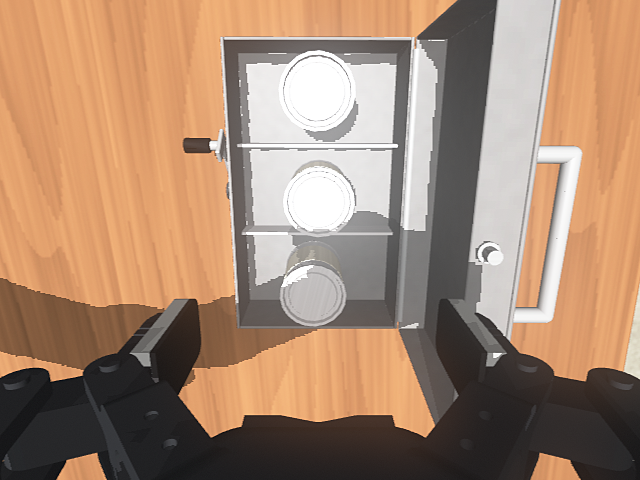

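The wrist view shows the tin tops centred at (318,91), (320,202) and (313,294), with the lid upright on the right.

Run:
```python
from h import *
Tc=np.array([[0,.962,.272,68.341],[1,0,0,.358],[0,.272,-.962,-142.484]])
Rw=R.from_euler('xyz',[3.14,0,1.523]).as_matrix(); p=np.array([571.3,32.6,302.2])
P=np.c_[Rw@Tc[:,:3],Rw@Tc[:,3]+p]; c=dict(fx=398.,cx=317.94,cy=235.455,P=P)
for n,u,z in [('+y',(318,91),92),('mid',(320,202),92),('-y',(313,294),92),('FL',(221,38),74),('FR',(239,328),74),('BL',(412,38),74)]:
    q=at(*u,z,c); d=q[:2]-[568,32]; print(n,q.round(1),'case',(d@[.99885,-.048]).round(1),(d@[.048,.99885]).round(1), 'tool',(Rw.T@(q-p)).round(1))
```

```text
+y [576.5 126.5  92. ] case 4.0 94.8 tool [ 94.    0.4 210.2]
mid [573.8  32.4  92. ] case 5.8 0.7 tool [-1.000e-01  2.200e+00  2.102e+02]
-y [563.  -56.9  92. ] case -0.8 -89.1 tool [-89.8  -4.4 210.2]
FL [496.4 174.   74. ] case -78.3 138.4 tool [137.7 -81.9 228.1]
FR [483.8 -99.4  74. ] case -77.8 -135.3 tool [-136.   -81.4  228.1]
BL [658.4 166.3  74. ] case 83.8 138.5 tool [137.7  80.2 228.3]
```

```bash
python3 -m handwheel '[[[0,0,0],[0,0.002,0.035],0],[[0,0,0],[0,0,0.04],0],[[0,0,0],[0,0,0.04],0],[[0,0,0],[0,0,0.03],0],[[0,0,0],[0,0,0.02],0]]';python3 -m handwheel '[[[0,0,0],[0,0,0],0],[[0,0,0],[0,0,0],0],[[0,0,0],[0,0,0],0]]'
```

```text
clock: 9.22
eef_pos: [570.8, 32.2, 132.9]
tool_rot: [-3.137, 0.0, 1.524]
force: [-0.0, 0.2, 0.7]
width: 85.3
gripper_force: 0.0
clock: 9.47
eef_pos: [573.3, 32.8, 137.7]
tool_rot: [3.139, -0.001, 1.524]
force: [-0.3, -0.1, 0.3]
width: 85.3
gripper_force: 0.0
```

```bash
python3 -m handwheel '[[[0,0,0],[0,0,0.02],0],[[0,0,0],[0,0,0.02],0],[[0,0,0],[0,0,0.02],0],[[0,0,0],[0,0,0.02],0],[[0,0,0],[0,0,0.014],0]]';python3 -m handwheel '[[[0,0,0],[0,0,0],0],[[0,0,0],[0,0,0],0],[[0,0,0],[0,0,0],0]]';python3 -m handwheel '[[[0,0,0],[0,0,0],1],[[0,0,0],[0,0,0],1],[[0,0,0],[0,0,0],1],[[0,0,0],[0,0,0],1]]';python3 -m handwheel '[[[0,0,0],[0,0,0],1],[[0,0,0],[0,0,0],1],[[0,0,0],[0,0,0],1],[[0,0,0],[0,0,0],1]]'
```

```text
clock: 9.88
eef_pos: [573.4, 32.6, 43.3]
tool_rot: [3.139, -0.0, 1.524]
force: [0.2, 1.1, -0.9]
width: 85.4
gripper_force: 0.0
clock: 10.13
eef_pos: [573.5, 32.8, 44.5]
tool_rot: [3.138, -0.001, 1.524]
force: [-0.2, -0.1, 0.7]
width: 85.3
gripper_force: 0.0
clock: 10.47
eef_pos: [572.9, 32.6, 44.4]
tool_rot: [3.139, -0.0, 1.524]
force: [-0.9, 0.5, 7.0]
width: 62.9
gripper_force: 64.4
clock: 10.8
eef_pos: [572.9, 32.6, 44.4]
tool_rot: [3.139, -0.0, 1.524]
force: [-1.0, -0.0, 7.1]
width: 62.7
gripper_force: 64.4
```

```bash
python3 -m handwheel '[[[0,0,0],[0,0,-0.008],1],[[0,0,0],[0,0,-0.012],1],[[0,0,0],[0,0,-0.010],1],[[0,0,0],[0,0,-0.005],1],[[0,0,0],[0,0,0],1]]' | grep -E 'pos|force';python3 -m handwheel '[[[0,0,0],[0,0,0],1],[[0,0,0],[0,0,0],1],[[0,0,0],[0,0,0],1],[[0,0,0],[0,0,0],1]]'|grep -E 'pos|rot|force';
python3 -m handwheel '[[[0,0,0],[0,0,0],1]]'|grep ^force;python3 -m handwheel '[[[0,0,0],[0,0,0],1]]'|grep ^force;python3 -m handwheel '[[[0,0,0],[0,0,0],1]]'|grep ^force;python3 -m handwheel '[[[0,0,0],[0,0,0],1]]'|grep ^force;python3 -m handwheel '[[[0,0,0],[0,0,0],1]]'|grep ^force;python3 -m handwheel '[[[0,0,0],[0,0,0],1]]'|grep ^force
```

```text
eef_pos: [573.0, 32.6, 79.6]
force: [0.5, 0.2, -3.1]
gripper_force: 66.2
eef_pos: [571.3, 32.5, 77.1]
tool_rot: [-3.141, 0.0, 1.524]
force: [0.5, 0.5, -2.1]
gripper_force: 66.2
force: [-0.1, 0.2, -2.5]
force: [-0.9, -0.5, -3.2]
force: [0.1, 0.4, -2.0]
force: [0.0, 0.4, -2.0]
force: [-0.6, 0.2, -3.5]
force: [-0.4, -0.3, -2.9]
```

The middle tin weighs about 270 g, under the 400 g mark. I'll put it back.

```bash
python3 -m handwheel '[[[0,0,0],[0,0,0.008],1],[[0,0,0],[0,0,0.01],1],[[0,0,0],[0,0,0.008],1],[[0,0,0],[0,0,0.004],1],[[0,0,0],[0,0,0],1]]';python3 -m handwheel '[[[0,0,0],[0,0,0],1],[[0,0,0],[0,0,0],1],[[0,0,0],[0,0,0],1]]'
```

```text
clock: 12.47
eef_pos: [570.6, 32.4, 46.0]
tool_rot: [-3.139, 0.0, 1.524]
force: [0.4, -0.7, -1.8]
width: 62.8
gripper_force: 66.2
clock: 12.72
eef_pos: [572.1, 32.6, 48.0]
tool_rot: [3.141, -0.0, 1.524]
force: [0.0, -0.0, -2.9]
width: 62.6
gripper_force: 66.2
```

```bash
python3 -m handwheel '[[[0,0,0],[0,0,0.003],1],[[0,0,0],[0,0,0],1],[[0,0,0],[0,0,0],1]]';python3 -m handwheel '[[[0,0,0],[0,0,0.001],1],[[0,0,0],[0,0,0],1],[[0,0,0],[0,0,0],1]]'
```

```text
clock: 12.97
eef_pos: [571.7, 32.5, 44.7]
tool_rot: [-3.142, 0.0, 1.524]
force: [0.0, -0.2, -2.3]
width: 63.0
gripper_force: 66.2
clock: 13.22
eef_pos: [571.9, 32.5, 44.4]
tool_rot: [3.141, 0.0, 1.524]
force: [-1.9, -0.4, 5.8]
width: 63.0
gripper_force: 66.7
```

```bash
python3 -m handwheel '[[[0,0,0],[0,0,0],0],[[0,0,0],[0,0,0],0],[[0,0,0],[0,0,0],0],[[0,0,0],[0,0,0],0],[[0,0,0],[0,0,0],0]]' | grep width;python3 -m handwheel '[[[0,0,0],[0,0,-0.015],0],[[0,0,0],[0,0,-0.025],0],[[0,0,0],[0,0,-0.03],0],[[0,0,0],[0,0,-0.025],0],[[0,0,0],[0,0,0],0]]'| grep pos;python3 -m handwheel '[[[0,0,0],[-0.02,-0.005,0],0],[[0,0,0],[-0.03,0,0],0],[[0,0,0],[-0.025,0,0],0],[[0,0,0],[-0.015,0,0],0],[[0,0,0],[0,0,0],0]]'| grep pos;python3 -m handwheel '[[[0,0,0],[0,0,0],0],[[0,0,0],[0,0,0],0],[[0,0,0],[0,0,0],0]]'
```

```text
width: 85.3
eef_pos: [575.1, 33.1, 143.4]
eef_pos: [561.7, -62.4, 138.0]
clock: 14.72
eef_pos: [562.7, -55.2, 138.6]
tool_rot: [3.142, -0.001, 1.526]
force: [0.4, -0.3, -0.3]
width: 85.6
gripper_force: 0.0
```

```bash
python3 -m handwheel '[[[0,0,0],[-0.0015,0,0.02],0],[[0,0,0],[0,0,0.02],0],[[0,0,0],[0,0,0.02],0],[[0,0,0],[0,0,0.02],0],[[0,0,0],[0,0,0.014],0]]'|grep -E pos;python3 -m handwheel '[[[0,0,0],[0,0,0],0],[[0,0,0],[0,0,0],0],[[0,0,0],[0,0,0],0]]';python3 -m handwheel '[[[0,0,0],[0,0,0],1],[[0,0,0],[0,0,0],1],[[0,0,0],[0,0,0],1],[[0,0,0],[0,0,0],1],[[0,0,0],[0,0,0],1]]'|grep -E 'pos|width|force'; python3 -m handwheel '[[[0,0,0],[0,0,0],1],[[0,0,0],[0,0,0],1],[[0,0,0],[0,0,0],1]]'
```

```text
eef_pos: [561.9, -56.8, 43.0]
clock: 15.38
eef_pos: [563.2, -57.7, 45.4]
tool_rot: [3.14, -0.0, 1.525]
force: [0.9, 0.7, -0.2]
width: 85.8
gripper_force: 0.0
eef_pos: [563.1, -58.6, 46.1]
force: [-1.1, 0.4, 5.8]
width: 63.1
gripper_force: 64.9
clock: 16.05
eef_pos: [563.1, -58.6, 46.1]
tool_rot: [3.14, 0.0, 1.524]
force: [-0.7, 0.8, 5.4]
width: 62.8
gripper_force: 64.9
```

```bash
python3 -m handwheel '[[[0,0,0],[0,0,-0.008],1],[[0,0,0],[0,0,-0.012],1],[[0,0,0],[0,0,-0.010],1],[[0,0,0],[0,0,-0.005],1],[[0,0,0],[0,0,0],1]]' | grep -E 'pos|force';python3 -m handwheel '[[[0,0,0],[0,0,0],1],[[0,0,0],[0,0,0],1],[[0,0,0],[0,0,0],1],[[0,0,0],[0,0,0],1]]'|grep -E 'pos|rot|force';
python3 -m handwheel '[[[0,0,0],[0,0,0],1]]'|grep ^force;python3 -m handwheel '[[[0,0,0],[0,0,0],1]]'|grep ^force;python3 -m handwheel '[[[0,0,0],[0,0,0],1]]'|grep ^force;python3 -m handwheel '[[[0,0,0],[0,0,0],1]]'|grep ^force;python3 -m handwheel '[[[0,0,0],[0,0,0],1]]'|grep ^force;python3 -m handwheel '[[[0,0,0],[0,0,0],1]]'|grep ^force
```

```text
eef_pos: [563.7, -58.8, 81.5]
force: [-0.0, -0.5, -4.2]
gripper_force: 66.8
eef_pos: [562.1, -58.6, 79.2]
tool_rot: [-3.141, -0.0, 1.524]
force: [-0.0, -0.4, -4.6]
gripper_force: 66.8
force: [0.3, -0.6, -4.6]
force: [-0.3, 0.2, -4.1]
force: [0.4, 0.8, -3.6]
force: [0.2, -0.9, -4.9]
force: [-0.1, 0.4, -4.0]
force: [0.1, 0.2, -4.6]
```

This tin weighs about 440 g, so it's the likely heaviest. The task asks to heft all three, so I'll set it down and check the third.

```bash
python3 -m handwheel '[[[0,0,0],[0,0,0.008],1],[[0,0,0],[0,0,0.01],1],[[0,0,0],[0,0,0.008],1],[[0,0,0],[0,0,0.004],1],[[0,0,0],[0,0,0],1]]'|grep pos;python3 -m handwheel '[[[0,0,0],[0,0,0.002],1],[[0,0,0],[0,0,0],1],[[0,0,0],[0,0,0],1]]'|grep -E 'pos|force'; python3 -m handwheel '[[[0,0,0],[0,0,0.001],1],[[0,0,0],[0,0,0],1],[[0,0,0],[0,0,0],1]]'
```

```text
eef_pos: [561.3, -58.6, 48.0]
eef_pos: [562.7, -58.6, 47.8]
force: [0.6, 0.4, -4.2]
gripper_force: 66.8
clock: 18.22
eef_pos: [562.6, -58.7, 46.9]
tool_rot: [3.141, 0.0, 1.524]
force: [0.0, -0.9, -3.9]
width: 62.7
gripper_force: 66.8
```

```bash
python3 -m handwheel '[[[0,0,0],[0,0,0.0012],1],[[0,0,0],[0,0,0],1],[[0,0,0],[0,0,0],1]]'|grep -E 'pos|force'; python3 -m handwheel '[[[0,0,0],[0,0,0],0],[[0,0,0],[0,0,0],0],[[0,0,0],[0,0,0],0],[[0,0,0],[0,0,0],0],[[0,0,0],[0,0,0],0]]' | grep width;python3 -m handwheel '[[[0,0,0],[0,0,-0.015],0],[[0,0,0],[0,0,-0.025],0],[[0,0,0],[0,0,-0.03],0],[[0,0,0],[0,0,-0.025],0],[[0,0,0],[0,0,0],0]]'| grep pos;python3 -m handwheel '[[[0,0,0],[0.03,0.003,0],0],[[0,0,0],[0.04,0.001,0],0],[[0,0,0],[0.04,0,0],0],[[0,0,0],[0.04,0,0],0],[[0,0,0],[0.03,0,0],0]]'| grep pos;python3 -m handwheel '[[[0,0,0],[0.004,0,0],0],[[0,0,0],[0,0,0],0],[[0,0,0],[0,0,0],0],[[0,0,0],[0,0,0],0]]'
```

```text
eef_pos: [562.8, -58.7, 46.1]
force: [-1.8, 0.4, 3.7]
gripper_force: 67.2
width: 85.1
eef_pos: [565.8, -58.6, 145.2]
eef_pos: [574.4, 125.2, 140.2]
clock: 20.05
eef_pos: [575.0, 122.6, 140.0]
tool_rot: [-3.141, 0.002, 1.522]
force: [-0.3, -0.9, -0.7]
width: 85.6
gripper_force: 0.0
```

```bash
python3 -m handwheel '[[[0,0,0],[0.004,0.001,0.02],0],[[0,0,0],[0,0,0.02],0],[[0,0,0],[0,0,0.02],0],[[0,0,0],[0,0,0.02],0],[[0,0,0],[0,0,0.014],0]]'|grep -E pos;python3 -m handwheel '[[[0,0,0],[0,0,0],0],[[0,0,0],[0,0,0],0],[[0,0,0],[0,0,0],0]]';python3 -m handwheel '[[[0,0,0],[0,0,0],1],[[0,0,0],[0,0,0],1],[[0,0,0],[0,0,0],1],[[0,0,0],[0,0,0],1],[[0,0,0],[0,0,0],1]]'|grep -E 'pos|width|force'; python3 -m handwheel '[[[0,0,0],[0,0,0],1],[[0,0,0],[0,0,0],1],[[0,0,0],[0,0,0],1]]'
```

```text
eef_pos: [575.8, 126.0, 44.7]
clock: 20.72
eef_pos: [577.1, 127.9, 47.2]
tool_rot: [3.14, -0.0, 1.522]
force: [-0.0, -0.4, 1.3]
width: 85.5
gripper_force: 0.0
eef_pos: [577.1, 128.8, 48.0]
force: [0.1, -0.7, 5.6]
width: 62.6
gripper_force: 65.4
clock: 21.38
eef_pos: [577.1, 128.8, 48.0]
tool_rot: [3.14, -0.0, 1.524]
force: [-0.1, -1.2, 5.1]
width: 63.0
gripper_force: 65.4
```

```bash
python3 -m handwheel '[[[0,0,0],[0,0,-0.008],1],[[0,0,0],[0,0,-0.012],1],[[0,0,0],[0,0,-0.010],1],[[0,0,0],[0,0,-0.005],1],[[0,0,0],[0,0,0],1]]' | grep -E 'pos|force';python3 -m handwheel '[[[0,0,0],[0,0,0],1],[[0,0,0],[0,0,0],1],[[0,0,0],[0,0,0],1],[[0,0,0],[0,0,0],1]]'|grep -E 'pos|rot|force';
python3 -m handwheel '[[[0,0,0],[0,0,0],1]]'|grep ^force;python3 -m handwheel '[[[0,0,0],[0,0,0],1]]'|grep ^force;python3 -m handwheel '[[[0,0,0],[0,0,0],1]]'|grep ^force;python3 -m handwheel '[[[0,0,0],[0,0,0],1]]'|grep ^force;python3 -m handwheel '[[[0,0,0],[0,0,0],1]]'|grep ^force;python3 -m handwheel '[[[0,0,0],[0,0,0],1]]'|grep ^force
```

```text
eef_pos: [577.5, 129.3, 83.5]
force: [-1.1, -0.3, -2.0]
gripper_force: 66.1
eef_pos: [575.9, 128.8, 81.0]
tool_rot: [-3.141, 0.0, 1.524]
force: [-0.6, 0.1, -2.3]
gripper_force: 66.1
force: [-0.7, 0.1, -1.7]
force: [-0.7, 0.3, -1.6]
force: [-0.8, 0.7, -1.3]
force: [0.0, -0.3, -1.4]
force: [0.1, -0.0, -2.7]
force: [0.6, 0.3, -1.7]
```

The third tin weighs about 180 g, so the −y tin is the heaviest. I'll set this one down and return to it.

```bash
python3 -m handwheel '[[[0,0,0],[0,0,0.008],1],[[0,0,0],[0,0,0.01],1],[[0,0,0],[0,0,0.008],1],[[0,0,0],[0,0,0.004],1],[[0,0,0],[0,0,0],1]]'|grep pos;python3 -m handwheel '[[[0,0,0],[0,0,0.002],1],[[0,0,0],[0,0,0],1],[[0,0,0],[0,0,0],1]]'|grep -E 'pos|force'; python3 -m handwheel '[[[0,0,0],[0,0,0.0015],1],[[0,0,0],[0,0,0],1],[[0,0,0],[0,0,0],1]]'
```

```text
eef_pos: [575.0, 128.6, 49.7]
eef_pos: [576.5, 129.0, 49.6]
force: [-0.5, 0.4, -1.5]
gripper_force: 66.1
clock: 23.55
eef_pos: [576.4, 128.9, 48.1]
tool_rot: [3.141, -0.0, 1.524]
force: [-0.2, 1.0, -1.5]
width: 62.9
gripper_force: 66.1
```

```bash
python3 -m handwheel '[[[0,0,0],[0,0,0.001],1],[[0,0,0],[0,0,0],1],[[0,0,0],[0,0,0],1]]'|grep -E 'pos|force'; python3 -m handwheel '[[[0,0,0],[0,0,0],0],[[0,0,0],[0,0,0],0],[[0,0,0],[0,0,0],0],[[0,0,0],[0,0,0],0],[[0,0,0],[0,0,0],0]]' | grep width;python3 -m handwheel '[[[0,0,0],[0,0,-0.015],0],[[0,0,0],[0,0,-0.025],0],[[0,0,0],[0,0,-0.03],0],[[0,0,0],[0,0,-0.025],0],[[0,0,0],[0,0,0],0]]'| grep pos;python3 -m handwheel '[[[0,0,0],[-0.03,-0.003,0],0],[[0,0,0],[-0.04,-0.002,0],0],[[0,0,0],[-0.04,0,0],0],[[0,0,0],[-0.04,0,0],0],[[0,0,0],[-0.03,0,0],0]]'| grep pos;python3 -m handwheel '[[[0,0,0],[-0.008,0,0],0],[[0,0,0],[0,0,0],0],[[0,0,0],[0,0,0],0],[[0,0,0],[0,0,0],0]]'
```

```text
eef_pos: [576.4, 128.9, 47.9]
force: [-2.6, -0.4, 4.7]
gripper_force: 66.8
width: 85.3
eef_pos: [579.6, 130.0, 146.9]
eef_pos: [561.9, -54.9, 141.4]
clock: 25.38
eef_pos: [562.7, -56.2, 141.8]
tool_rot: [3.142, -0.002, 1.527]
force: [-0.9, 0.2, 0.3]
width: 85.4
gripper_force: 0.0
```

```bash
python3 -m handwheel '[[[0,0,0],[-0.001,0,0.02],0],[[0,0,0],[0,0,0.02],0],[[0,0,0],[0,0,0.02],0],[[0,0,0],[0,0,0.02],0],[[0,0,0],[0,0,0.016],0]]'|grep -E pos;python3 -m handwheel '[[[0,0,0],[0,0,0],0],[[0,0,0],[0,0,0],0],[[0,0,0],[0,0,0],0]]';python3 -m handwheel '[[[0,0,0],[0,0,0],1],[[0,0,0],[0,0,0],1],[[0,0,0],[0,0,0],1],[[0,0,0],[0,0,0],1],[[0,0,0],[0,0,0],1]]'|grep -E 'pos|width|force'; python3 -m handwheel '[[[0,0,0],[0,0,0],1],[[0,0,0],[0,0,0],1],[[0,0,0],[0,0,0],1]]'|grep -E 'pos|width|force'; python3 -m handwheel '[[[0,0,0],[0,0,-0.008],1],[[0,0,0],[0,0,-0.015],1],[[0,0,0],[0,0,-0.02],1],[[0,0,0],[0,0,-0.02],1],[[0,0,0],[0,0,-0.02],1]]'|grep -E 'pos|width|force';python3 -m handwheel '[[[0,0,0],[0,0,-0.02],1],[[0,0,0],[0,0,-0.02],1],[[0,0,0],[0,0,-0.02],1],[[0,0,0],[0,0,-0.02],1],[[0,0,0],[0,0,-0.02],1]]'|grep -E 'pos|width|force'
```

```text
eef_pos: [562.2, -56.7, 44.6]
clock: 26.05
eef_pos: [563.2, -58.1, 46.7]
tool_rot: [3.14, -0.001, 1.526]
force: [0.6, 0.6, -0.2]
width: 85.6
gripper_force: 0.0
eef_pos: [563.3, -59.4, 47.5]
force: [0.1, 0.5, 6.3]
width: 63.0
gripper_force: 65.2
eef_pos: [563.3, -59.4, 47.5]
force: [0.2, 1.2, 5.4]
width: 62.7
gripper_force: 65.2
eef_pos: [561.7, -59.9, 130.0]
force: [0.5, -0.4, -4.2]
width: 63.0
gripper_force: 66.8
eef_pos: [561.5, -59.8, 230.1]
force: [0.6, 0.4, -4.6]
width: 62.6
gripper_force: 66.8
```

```bash
python3 -m handwheel '[[[0,0,0],[-0.015,-0.005,-0.01],1],[[0,0,0],[-0.03,-0.01,0],1],[[0,0,0],[-0.03,-0.01,0],1],[[0,0,0],[-0.03,-0.01,0],1],[[0,0,0],[-0.03,-0.005,0],1]]'|grep pos;python3 -m handwheel '[[[0,0,0],[-0.01,0,0],1],[[0,0,0],[0,0,0],1],[[0,0,0],[0,0,0],1],[[0,0,0],[0,0,0],1],[[0,0,0],[0,0,0],1]]'
python3 - <<'E'
from h import *
import cv2
im=ctrl.get_image("side"); s=st(); t=ctrl.get_image("top")
a=im["pixels"][60:360,150:450,::-1]; b=t["pixels"][100:400,90:550,::-1]
cv2.imwrite("pics/f.png",cv2.hconcat([a,b]))
E
```

```text
eef_pos: [513.6, -193.8, 239.2]
clock: 28.38
eef_pos: [516.0, -200.7, 239.1]
tool_rot: [3.142, -0.001, 1.527]
force: [0.3, 0.4, -3.9]
width: 63.1
gripper_force: 66.9
28.43 [ 516.  -200.9  239. ] [-3.142e+00 -1.000e-03  1.526e+00] F [ 0.6 -0.1 -4.1] w 63.0 g 66.9
```

View pics/f.png

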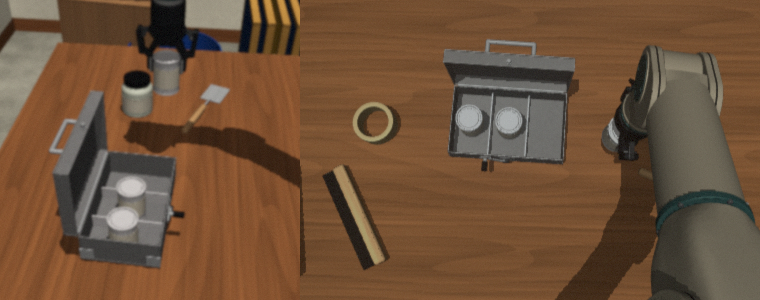

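The final view shows the heavy tin held upright at (165,72) in the side view, clear of the case. The lid is upright, the other two tins stand at (130,190) and (122,220), and the bystanders haven't moved. I'm handing the job in.

```bash
python3 -c "
from cell import ctrl
print(ctrl.finish_job())"
```

```text
the job is handed in; nothing more can be done
None
```

The job is handed in: the heaviest tin (about 440 g, from the case's −y cell) is held upright and clear of the case, the lid stands open, and the other two tins (about 270 g and 180 g) are standing in their cells.

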